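# Mist and stir the spacers in the dish

## Task

Give the black spacers in the steel dish their anti-static treatment: press the canister's sprung cap fully down and let it up, then take the paddle and, with its blade end kept lightly scraping the dish's floor, stir at least two full turns, some 50 mm across, anticlockwise as seen from above around the middle, so that every spacer has been shifted from its place and none leaves the dish. Do not press hard on the dish, leave the cell and the pliers alone, and finally lay the paddle back in the notches of its rest as it lay before.

Things in the scene. Friction and masses are not known exactly. Their poses are not given: they have to be found in the camera images.
- dish: Round open steel dish fixed to the bench. Origin: centre of its underside, axes as the world's. Inner floor is flat, 5 mm above the origin, inner radius 76 mm at the floor widening to 83 mm at the rim; rim 36 mm above the origin, outer radius 87 mm, wall 4 mm.
- cap (a joint): White sprung cap on top of the canister: 0 m up, 0.008 m fully down; it takes about 4 N to start and 7 N fully down, and springs back.
- cap_top (a point): Centre of the cap's flat top face (38 mm across, a 12 mm stub nozzle at its side), 183 mm above the bench when up. The canister below is fixed: aluminium, 62 mm diameter, 80 mm foot.
- paddle: Wooden stirring paddle, 194 mm long, 70 g, lying level across its rest. Origin: on the handle's axis, about its balance point. x runs along the paddle towards the blade, z up as it lies. Handle: square bar 14 x 14 mm from x = -80 to +75 mm. Blade: 26 mm wide (y), 8 mm thick (z), from x = 72 to 116 mm with a rounded end.
- tip (a point): Centre of the rounding of the paddle's blade end (radius 4 mm, 26 mm wide), 112 mm along x from the paddle's origin: 4 mm from the dish's floor when the blade end touches it.
- rest: Fixed aluminium rest of the paddle: base plate 170 x 50 x 6 mm with two 14 mm wide supports at x = -60 and +60 mm. Each support has a 30 mm wide notch whose floor is 35 mm above the bench, side cheeks 10 mm higher. Origin: centre of the underside; x along the paddle, towards its blade at the start.
- cell: Bystander: upright metal battery cell, diameter 34, height 61 mm, loose; origin at the centre of its underside.
- pliers: Bystander: small pliers with green handles lying on the bench, 135 mm long, 60 wide, 14 high, loose; origin at the pivot, on the bench.
- spacer0: One of the seven loose black plastic spacers in the dish, a disc 26 mm in diameter and 15 mm high, 14 g; origin at the centre of its underside.
- spacer1: Like spacer0.
- spacer2: Like spacer0.
- spacer3: Like spacer0.
- spacer4: Like spacer0.
- spacer5: Like spacer0.
- spacer6: Like spacer0.

How it is judged:
On the way, in this order (a step that is already met when the one before it is completed fails the run):
1. the canister's cap is pressed down (7 mm or more of its 8 mm) (value of joint cap above 0.007 m), for 0.1 s.
2. the cap is let up again (value of joint cap below 0.002 m), for 0.1 s.
3. the blade scrapes past the dish's far (+x) side (tip 15 mm or more off centre that way, within 15 mm across, under 16 mm above the underside, touching with over 0.3 N) (x of tip in the frame of dish above 0.015 m and y of tip in the frame of dish between -0.015 and 0.015 m and z of tip in the frame of dish below 0.016 m and contact force between paddle and dish above 0.3 N), for 0.05 s.
4. the blade scrapes past the dish's left (+y) side (tip 15 mm or more off centre that way, within 15 mm across, under 16 mm above the underside, touching with over 0.3 N) (y of tip in the frame of dish above 0.015 m and x of tip in the frame of dish between -0.015 and 0.015 m and z of tip in the frame of dish below 0.016 m and contact force between paddle and dish above 0.3 N), for 0.05 s.
5. the blade scrapes past the dish's near (-x) side (tip 15 mm or more off centre that way, within 15 mm across, under 16 mm above the underside, touching with over 0.3 N) (x of tip in the frame of dish below -0.015 m and y of tip in the frame of dish between -0.015 and 0.015 m and z of tip in the frame of dish below 0.016 m and contact force between paddle and dish above 0.3 N), for 0.05 s.
6. the blade scrapes past the dish's right (-y) side (tip 15 mm or more off centre that way, within 15 mm across, under 16 mm above the underside, touching with over 0.3 N) (y of tip in the frame of dish below -0.015 m and x of tip in the frame of dish between -0.015 and 0.015 m and z of tip in the frame of dish below 0.016 m and contact force between paddle and dish above 0.3 N), for 0.05 s.
7. the blade scrapes past the dish's far (+x) side (tip 15 mm or more off centre that way, within 15 mm across, under 16 mm above the underside, touching with over 0.3 N) (all of step 3), for 0.05 s.
At the end, for the whole second after the job is handed in: All seven spacers are in the dish, at rest and each at least 10 mm from where it started; the paddle lies still and released in both notches of its rest (within 25 mm lengthwise, 15 mm crosswise, 0.25 rad of the rest's direction, its axis 36 to 47 mm above the bench); the cap is up (distance of each of spacer0, spacer1, spacer2, spacer3, spacer4, spacer5, spacer6 from where it was at the start of the episode above 0.01 m and horizontal distance between each of spacer0, spacer1, spacer2, spacer3, spacer4, spacer5, spacer6 and dish below 0.085 m and height (world z) of each of spacer0, spacer1, spacer2, spacer3, spacer4, spacer5, spacer6 below 0.04 m and linear speed of each of spacer0, spacer1, spacer2, spacer3, spacer4, spacer5, spacer6 below 0.05 m/s and x of paddle in the frame of rest between -0.025 and 0.025 m and y of paddle in the frame of rest between -0.015 and 0.015 m and z of paddle in the frame of rest between 0.036 and 0.047 m and angle between the x axis of paddle and the x axis of rest, either way round below 0.25 rad and linear speed of paddle below 0.02 m/s and value of joint cap below 0.002 m); the robot touches nothing.
It fails at once if the paddle presses on the dish with more than 40 N (contact force between paddle and dish above 40 N).
It fails at once if the robot itself touches the dish (contact force between any of the fingers, the arm and dish above 1 N).
It fails at once if cell moved more than 20 mm (distance of cell from where it was at the start of the episode above 0.02 m).
It fails at once if pliers moved more than 20 mm (distance of pliers from where it was at the start of the episode above 0.02 m).
It also fails if it takes over 69 s, if anything falls off the work surface, if the arm or the gripper's body presses on something with over 40 N, if the wrist force passes 120 N, or if a joint passes its speed limit or range.

## Robot

A 6-joint arm with a two-finger parallel gripper is mounted at the origin on the work surface. World frame = base frame: x ahead of the robot, y to its left, z up, the work surface at z = 0. Lengths are in m, angles in rad, forces in N, time in s.
With the tool pointing down it reaches from about 0.3 to 0.825 m from the base axis. Payload 5.4 kg.
Tool frame: the origin (TCP) lies between the finger pads; the fingertips stand 22 mm ahead of it and the grasp point (between the pads) lies 3 mm ahead of it; z points along the fingers, y is the line along which they close (so a half turn about z gives the same grasp; the last joint's range is limited). The gripper opens to 92 mm and grips with 3 to 60 N. Pads are 20 mm wide; open, the fingers measure 128 mm over their backs; the gripper's body (75 mm by 189 mm) begins 69 mm behind the grasp point.
Start: joints at [0.914, 0.158, 1.597, -0, 1.386, -0.21], TCP at [0.248, 0.519, 0.237] pointing down, gripper open.
Joint ranges: [-2.91, 2.91], [-0.94, 2.29], [0.18, 2.7], [-1.29, 4.43], [0.17, 2.64], [-3, 3]. Speed limits (rad/s): [2.57, 2.57, 3.14, 3.14, 3.14, 3.14].

## Interface

Orientations are given as a 3x3 rotation matrix whose columns are the frame's x, y, z axes.
In Python, from cell import * gives the robot as it stands.
- The arm moves only by the shell command python3 -m crank 'ROWS' [FORCE]. ROWS is a JSON object of lists of equal length, an entry for each row: "slide": the shift along the tool's x, y, z in m, a list of three; "delta_rot": the turn, a rotation vector about the tool's x, y, z in rad, a list of three; "jaw": the finger opening in m, from 0 to 0.0919. In form: {"slide": [[x, y, z], ...], "delta_rot": [[ax, ay, az], ...], "jaw": [jaw, ...]}. A call has 1 to 12 rows; each row shifts and turns the commanded pose from where the row before left it, along the tool's axes as they then stand; what a row does not reach is not made up. A row lasts 1/8 s, in which the tool goes at most 62.5 mm and 10.7 degrees, less where a joint would pass 70% of its speed; a pose out of reach is approached as far as the arm can. A call is refused whole if a number of a shift passes 0.0625 or a number of a turn 0.188, either way. A call with a gripper value outside its range is refused whole. The fingers move at their own pace and stop on an object; FORCE is the grip in N (left out, the last holds). Time passes only in rows, so rows that do not move let the fingers close. It gives the time, the measured TCP pose, the force, the opening and the grip force at its end, in the units of the state.
- state(): the state, without advancing time (a new reading comes with each control period).
- camera(name): name is "side" or "top" or "wrist"; returns the picture (420x560x3 uint8, red, green, blue); there is no depth.
- camera_info(name): a dict with "intrinsics" (3x3 intrinsics, pixels), "distortion" ([k1, k2, p1, p2, k3] as OpenCV has them; the pictures are not rectified), "xyz" and "attitude" of the camera in the world; the wrist camera has in their place "mount" (4x4, takes a point from camera to tool coordinates, whose origin is the TCP and whose axes are the flange's). Camera axes: x right, y up, looking along -z (the intrinsics and any distortion apply to the point x, -y, -z); pixel columns grow to the right and rows downward; lengths in m; the calibration is good to about 2 mm. A picture is of the moment at which its call begins: read the wrist's pose just before it. camera_info takes no time and is no camera call.
- job_done(): hands the job in; it is judged then, once.
The state is a dict: "time": time; "q": joint angles; "dq": joint speeds; "joint_torque": joint torques, N m; "position": TCP position; "orientation": TCP orientation; "contact_force": force on the tool from outside, world axes, zero at the start; "ft_torque": the same for the moment, N m; "finger_gap": finger opening in m; "grasp_force": force on a finger pad.
Only numpy, scipy, OpenCV 4.12 (cv2) and the standard library are available. Lean on these libraries where they do the work, as an engineer would, in place of code of your own. Each camera call takes 0.05 s, during which the arm holds its last target. There are 200 camera calls.

## Working session

There is one attempt and no reset: what is moved stays moved. The work goes in short steps, Python scripts to look and compute and a shell command to move; the robot and the scene stay as the last step left them, time stands still between calls to the robot, and variables do not carry over. Pictures are saved under pics/ and viewed, at most 10 in all, crops included, and the job is handed in when it is done.

```bash
mkdir -p pics; ls
python3 - <<'E'
from cell import *
import cv2
s=state();print(s['time'],s['position'],s['orientation'],s['contact_force'],s['finger_gap'])
for n in("top","side"):
    cv2.imwrite(f'pics/{n}0.png',cv2.resize(camera(n)[:,:,::-1],(800,600),interpolation=cv2.INTER_CUBIC));print(n,camera_info(n))
print(camera_info("wrist"))
E
```

```text
pics
0.0 [0.24810456 0.51805537 0.23561735] [[-9.01836205e-01  4.32076517e-01 -1.15896775e-03]
 [ 4.32077897e-01  9.01835005e-01 -1.52112215e-03]
 [ 3.87956528e-04 -1.87256738e-03 -9.99998171e-01]] [-0.31018887 -0.28420379  0.51008121] 0.09219255486756832
top {'intrinsics': array([[459.07759666,   0.        , 275.64492954],
       [  0.        , 459.07759666, 206.62047977],
       [  0.        ,   0.        ,   1.        ]]), 'distortion': array([-0.06050175,  0.        ,  0.        ,  0.        ,  0.        ]), 'xyz': array([ 0.35718576, -0.02163283,  1.13284325]), 'attitude': array([[ 0.00929037,  0.98925082, -0.14593319],
       [-0.99995634,  0.00904434, -0.00234933],
       [-0.0010042 ,  0.14594865,  0.98929166]])}
side {'intrinsics': array([[539.89594061,   0.        , 273.65183544],
       [  0.        , 539.89594061, 202.20938612],
       [  0.        ,   0.        ,   1.        ]]), 'distortion': array([0.04827396, 0.        , 0.        , 0.        , 0.        ]), 'xyz': array([ 0.03151106, -0.58435619,  0.81340493]), 'attitude': array([[ 0.77961659,  0.42812907, -0.4570596 ],
       [-0.62625264,  0.53020741, -0.57156604],
       [-0.00236765,  0.73183714,  0.68147545]])}
{'intrinsics': array([[375.43920551,   0.        , 282.7253528 ],
       [  0.        , 375.43920551, 208.03363578],
       [  0.        ,   0.        ,   1.        ]]), 'distortion': array([-0.03312433,  0.        ,  0.        ,  0.        ,  0.        ]), 'mount': array([[-4.28394187e-04,  9.54672419e-01,  2.97658175e-01,
         8.51991775e-02],
       [ 9.99999109e-01,  3.25820034e-05,  1.33471444e-03,
         7.60123100e-05],
       [ 1.26451677e-03,  2.97658481e-01, -9.54671582e-01,
        -1.48559356e-01],
       [ 0.00000000e+00,  0.00000000e+00,  0.00000000e+00,
         1.00000000e+00]])}
```

View pics/top0.png

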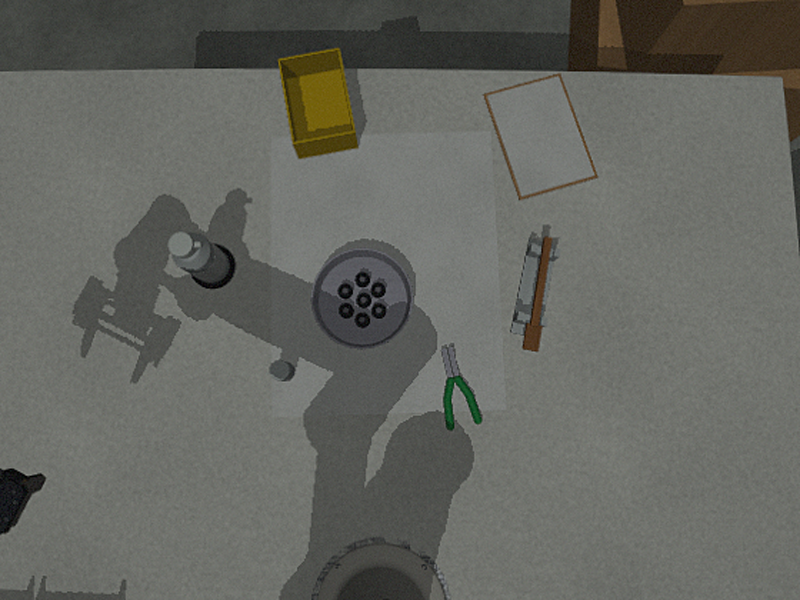

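View pics/side0.png

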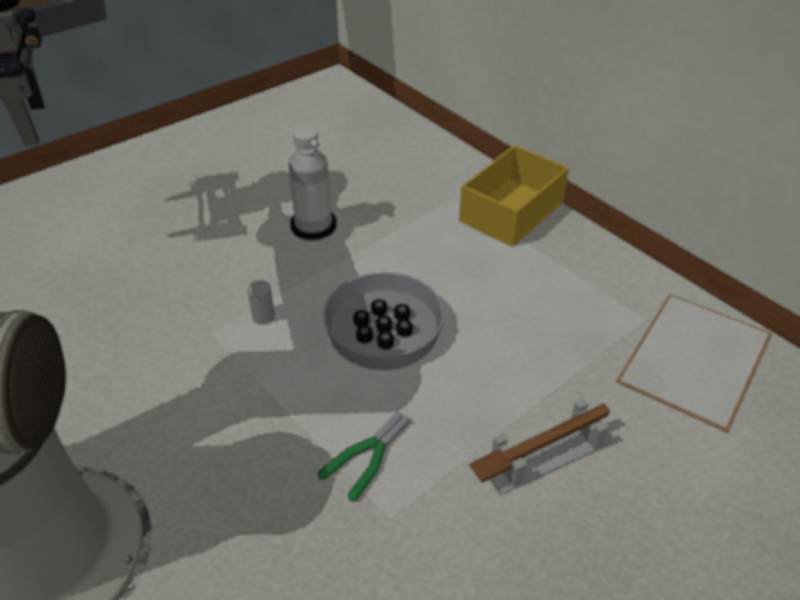

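The top view shows the dish rim centred at about (362,299), the cap top at (183,246), and the paddle's handle end at (547,228) with its blade end at (532,350), pointing towards the robot. The cell top is at (282,370) and the pliers' pivot at (455,378). The spacers form a hexagon with one in the middle, and two of them lie on the ±x axis.

```bash
cat > h.py <<'E'
from cell import *
import numpy as np, cv2
from scipy.spatial.transform import Rotation as R
def cam(n,s=None):
    i=camera_info(n)
    if n!='wrist': return i,np.array(i['attitude']),np.array(i['xyz'])
    O=np.array(s['orientation']);M=i['mount'];return i,O@M[:3,:3],np.array(s['position'])+O@M[:3,3]
def ray(n,u,v,s=None,sc=1.):
    i,A,c=cam(n,s)
    # sc: picture pixels per camera pixel (pixel-centre convention)
    p=np.array([[[(u+.5)/sc-.5,(v+.5)/sc-.5]]])
    x,y=cv2.undistortPoints(p,i['intrinsics'],i['distortion'])[0,0]
    return c,A@np.array([x,-y,-1.])
def hit(n,u,v,z,s=None,sc=1.):
    c,d=ray(n,u,v,s,sc);return c+d*(z-c[2])/d[2]
def proj(n,P,s=None,sc=1.):
    i,A,c=cam(n,s);q=(np.atleast_2d(P)-c)@A*[1,-1,-1]
    return (cv2.projectPoints(q,np.zeros(3),np.zeros(3),i['intrinsics'],i['distortion'])[0][:,0]+.5)*sc-.5
E
python3 - <<'E'
from h import *
np.set_printoptions(precision=4,suppress=True)
k=800/560
for nm,u,v,z in[('rim',361.5,299,.036),('rimL',313,299,.036),('rimR',410,299,.036),('cap',183,246,.183),('hend',547,228,.049),('bend',531.5,350,.046),('cell',282,370,.061),('pl',455,378,.01),('plL',449,427,.01),('plR',479,421,.01),('pltip',448,346,.01),('sp0',364,300,.02),('spN',363,279,.02),('spS',363,320,.02)]:
    print(nm,hit('top',u,v,z,sc=k))
for nm,u,v,z in[('rim',382.5,311,.036),('cap',305,134,.183),('hend',605,409,.049),('bend',485,468,.046),('cell',261,287,.061)]:
    print('side',nm,hit('side',u,v,z,sc=k))
E
```

```text
rim [0.5123 0.0358 0.036 ]
rimL [0.5116 0.1179 0.036 ]
rimR [ 0.5131 -0.0461  0.036 ]
cap [0.5689 0.2959 0.183 ]
hend [ 0.6354 -0.2785  0.049 ]
bend [ 0.428  -0.2481  0.046 ]
cell [0.3908 0.1622 0.061 ]
pl [ 0.3817 -0.1241  0.01  ]
plL [ 0.2994 -0.1138  0.01  ]
plR [ 0.3098 -0.1645  0.01  ]
pltip [ 0.4361 -0.1123  0.01  ]
sp0 [0.5129 0.0323 0.02  ]
spN [0.5494 0.0346 0.02  ]
spS [0.4784 0.0335 0.02  ]
side rim [0.5144 0.0395 0.036 ]
side cap [0.5695 0.2976 0.183 ]
side hend [ 0.6139 -0.28    0.049 ]
side bend [ 0.4397 -0.248   0.046 ]
side cell [0.3936 0.1674 0.061 ]
```

```bash
python3 -m crank '{"slide":[[-0.03,-0.0075,0],[-0.045,-0.0075,0],[-0.05,-0.0075,0],[-0.05,-0.0075,0],[-0.05,-0.0075,0],[-0.05,-0.0075,0],[-0.05,-0.0075,0],[-0.035,-0.0075,0],[-0.02,0,0],[0,0,0]],"delta_rot":[[0,0,0],[0,0,0],[0,0,0],[0,0,0],[0,0,0],[0,0,0],[0,0,0],[0,0,0],[0,0,0],[0,0,0]],"jaw":[0,0,0,0,0,0,0,0,0,0]}' 30
python3 - <<'E'
from h import *
s=state();im=camera('wrist')[:,:,::-1].copy()
print(proj('wrist',[[.569,.296,.183],[.569,.296,.143]],s))
cv2.imwrite('pics/w1.png',im)
E
```

```text
time: 1.35
position: [0.5656, 0.3, 0.2361]
orientation: [[-0.901, 0.433, -0.001], [0.433, 0.901, 0.0], [0.001, -0.0, -1.0]]
contact_force: [-0.4, 0.6, -0.2]
finger_gap: 0.0004
grasp_force: 0.0
[[279.46848847 252.49631998]
 [280.04518825 228.60274035]]
```

View pics/w1.png

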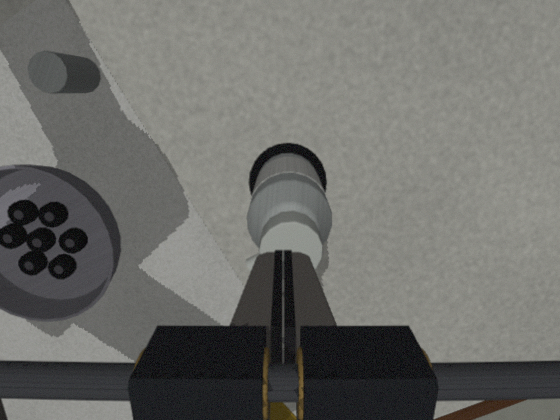

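The wrist view shows the cap at about (290,252), with the closed fingertips at (284,251). They are nearly centred, so I shift slightly and press.

```bash
python3 -m crank '{"slide":[[-0.005,0.004,0.01],[0,0,0.015],[0,0,0.005],[0,0,0.003],[0,0,0.003],[0,0,0.003],[0,0,0.002],[0,0,0]],"delta_rot":[[0,0,0],[0,0,0],[0,0,0],[0,0,0],[0,0,0],[0,0,0],[0,0,0],[0,0,0]],"jaw":[0,0,0,0,0,0,0,0]}'
```

```text
time: 2.4
position: [0.5714, 0.302, 0.1974]
orientation: [[-0.902, 0.432, 0.001], [0.432, 0.902, 0.001], [-0.0, 0.001, -1.0]]
contact_force: [-5.5, -0.5, 9.4]
finger_gap: 0.0004
grasp_force: 4.4
```

```bash
python3 -m crank '{"slide":[[0,0,0.002],[0,0,0]],"delta_rot":[[0,0,0],[0,0,0]],"jaw":[0,0]}'
```

```text
time: 2.65
position: [0.5715, 0.302, 0.1973]
orientation: [[-0.902, 0.432, 0.001], [0.432, 0.902, 0.001], [-0.001, 0.001, -1.0]]
contact_force: [-8.8, -2.0, 16.2]
finger_gap: 0.0006
grasp_force: 8.3
```

```bash
python3 -m crank '{"slide":[[0,0,-0.015],[0,0,-0.03],[-0.019,-0.0438,0],[-0.019,-0.0438,0],[-0.019,-0.0438,0],[-0.019,-0.0438,0],[-0.019,-0.0438,0],[-0.019,-0.0438,0],[-0.019,-0.0438,0],[-0.019,-0.0438,0],[-0.019,-0.0438,0],[-0.019,-0.0438,0]],"delta_rot":[[0,0,0],[0,0,0],[0,0,0],[0,0,0],[0,0,0],[0,0,0],[0,0,0],[0,0,0],[0,0,0],[0,0,0],[0,0,0],[0,0,0]],"jaw":[0,0,0,0,0,0.06,0.06,0.06,0.06,0.06,0.06,0.06]}'
python3 -m crank '{"slide":[[-0.019,-0.0438,0],[-0.019,-0.0438,0],[0,0,0],[0,0,0],[0,0,0]],"delta_rot":[[0,0,-0.095],[0,0,-0.095],[0,0,-0.095],[0,0,0],[0,0,0]],"jaw":[0.06,0.06,0.06,0.06,0.06]}'
python3 - <<'E'
from h import *
s=state();im=camera('wrist')[:,:,::-1].copy();print(s['position'],s['orientation'],s['contact_force'],s['q'])
cv2.imwrite('pics/w2.png',cv2.resize(im,(800,600),interpolation=cv2.INTER_CUBIC))
import pickle;pickle.dump(s,open('s2.pkl','wb'))
E
```

```text
time: 4.15
position: [0.5536, -0.1774, 0.2387]
orientation: [[-0.902, 0.432, 0.001], [0.432, 0.902, -0.001], [-0.002, -0.0, -1.0]]
contact_force: [0.4, -1.2, -0.3]
finger_gap: 0.0605
grasp_force: 0.0
time: 4.78
position: [0.5546, -0.2705, 0.2386]
orientation: [[-0.987, 0.162, 0.0], [0.162, 0.987, -0.0], [-0.0, -0.0, -1.0]]
contact_force: [-0.3, 0.4, -0.4]
finger_gap: 0.06
grasp_force: 0.0
[ 0.55462734 -0.27048454  0.23862271] [[-9.86775054e-01  1.62095434e-01  2.49913259e-04]
 [ 1.62095356e-01  9.86775051e-01 -3.05626221e-04]
 [-2.96148784e-04 -2.61074552e-04 -9.99999922e-01]] [-0.30587363  0.447409   -0.40111681] [-6.49252764e-01  2.64427907e-01  1.46989912e+00 -9.36014516e-05
  1.40688178e+00 -2.05722007e+00]
```

View pics/w2.png

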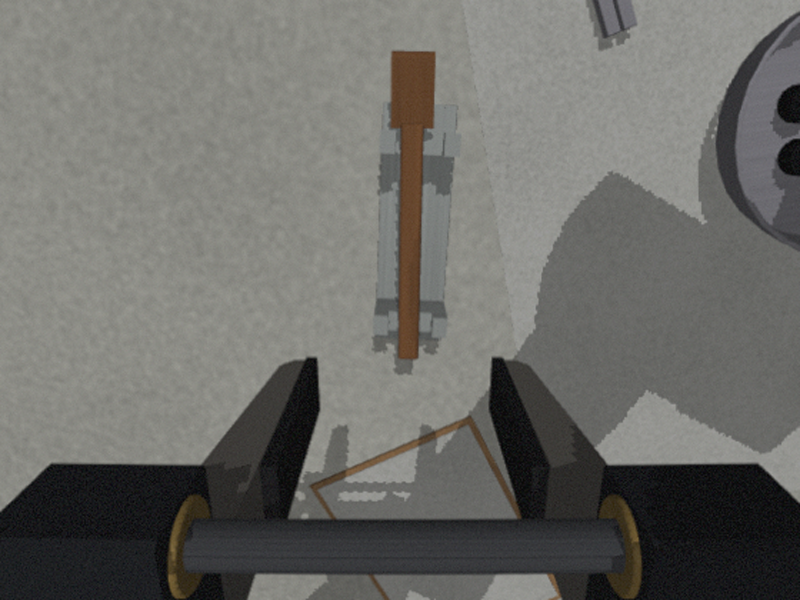

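The wrist view shows the paddle's blade end at (413,52), its handle end at (408,358) and the handle-to-blade step at (412,127). The rest's supports are at about (418,140) and (410,320).

Run:
```python
from h import *
import pickle;s=pickle.load(open('s2.pkl','rb'));np.set_printoptions(precision=4,suppress=True)
k=800/560
O=s['orientation'];p=s['position']
b=hit('wrist',413,52,.046,s,k);h=hit('wrist',408.3,358,.049,s,k);j=hit('wrist',412,127,.046,s,k)
print(b,h,j,np.linalg.norm((b-h)[:2]))
d=(b-h)[:2];d/=np.linalg.norm(d);print('yaw err',np.arctan2(*(d@O[:2,1],d@O[:2,0])))
o=((b[:2]-.116*d)+(h[:2]+.08*d)+(j[:2]-.072*d))/3;print('origin',o,'d',d)
g=o-.035*d;print('grasp',g, 'tool shift',O.T@(np.r_[g,.042+.003]-p))
for nm,u,v,z in[('pliers tip',615,38,.01),('rest NL',382,104,.045),('NR',457,106,.045),('SL',374,334,.045),('SR',445,337,.045)]:print(nm,hit('wrist',u,v,z,s,k))
```

```text
[ 0.4275 -0.2445  0.046 ] [ 0.6179 -0.2783  0.049 ] [ 0.4691 -0.2518  0.046 ] 0.19336103322913742
yaw err 0.012542120757034144
origin [ 0.5403 -0.2645] d [-0.9847  0.1745]
grasp [ 0.5748 -0.2706] tool shift [-0.0198  0.0032  0.1936]
pliers tip [ 0.4351 -0.1128  0.01  ]
rest NL [ 0.453  -0.2675  0.045 ]
NR [ 0.4615 -0.223   0.045 ]
SL [ 0.5983 -0.2988  0.045 ]
SR [ 0.6083 -0.2512  0.045 ]
```

```bash
python3 -m crank '{"slide":[[-0.01,0.0016,0.03],[-0.01,0.0016,0.045],[0,0,0.05],[0,0,0.045],[0,0,0.0236],[0,0,0],[0,0,0],[0,0,0],[0,0,0],[0,0,0]],"delta_rot":[[0,0,0.0125],[0,0,0],[0,0,0],[0,0,0],[0,0,0],[0,0,0],[0,0,0],[0,0,0],[0,0,0],[0,0,0]],"jaw":[0.06,0.06,0.06,0.06,0.06,0.04,0,0,0,0]}' 60
```

```text
time: 6.08
position: [0.5751, -0.2712, 0.0457]
orientation: [[-0.985, 0.174, 0.001], [0.174, 0.985, -0.0], [-0.001, -0.0, -1.0]]
contact_force: [0.3, 0.3, 1.6]
finger_gap: 0.0131
grasp_force: 60.0
```

```bash
python3 -m crank '{"slide":[[0,0,-0.015],[0,0,-0.03],[0,0,-0.05],[0,0,-0.05],[0,0,-0.04],[0,0,0],[0,0,0],[0,0,0],[0,0,0],[0,0,0],[0,0,0],[0,0,0]],"delta_rot":[[0,0,0],[0,0,0],[0,0,0],[0,0,-0.087],[0,0,-0.087],[0,-0.16,0],[0,-0.16,0],[0,-0.16,0],[0,-0.16,0],[0,-0.16,0],[0,-0.16,0],[0,0,0]],"jaw":[0,0,0,0,0,0,0,0,0,0,0,0]}'
python3 - <<'E'
from h import *
np.set_printoptions(precision=4,suppress=True)
s=state();O=np.array(s['orientation']);p=np.array(s['position']);print(p,O,s['contact_force'],s['finger_gap'],s['q'])
tip=p+O@[.147,0,.0035];print('tip',tip)
T=np.array([.513-.06,.037,.10]);print('shift tool',O.T@(T-tip))
E
```

```text
time: 7.58
position: [0.5876, -0.2547, 0.2644]
orientation: [[-0.62, 0.035, 0.784], [0.032, 0.999, -0.019], [-0.784, 0.013, -0.621]]
contact_force: [0.8, -0.2, 0.7]
finger_gap: 0.0134
grasp_force: 60.0
[ 0.5876 -0.2547  0.2644] [[-0.6201  0.0346  0.7838]
 [ 0.0319  0.9993 -0.0189]
 [-0.7839  0.0133 -0.6207]] [ 0.7566 -0.2225  0.6607] 0.013372208396439973 [-0.8968 -0.1393  2.074   0.9824  0.8067 -2.9943]
tip [ 0.4992 -0.2501  0.1469]
shift tool [ 0.0746  0.2847 -0.0125]
```

```bash
python3 -m crank '{"slide":[[0.0107,0.0407,-0.0018],[0.0107,0.0407,-0.0018],[0.0107,0.0407,-0.0018],[0.0107,0.0407,-0.0018],[0.0107,0.0407,-0.0018],[0.0107,0.0407,-0.0018],[0.0107,0.0407,-0.0018],[0,0,0],[0,0,0]],"delta_rot":[[0,0,0],[0,0,0],[0,0,0],[0,0,0],[0,0,0],[0,0,0],[0,0,0],[0,0,0],[0,0,0]],"jaw":[0,0,0,0,0,0,0,0,0]}'
python3 - <<'E'
from h import *
np.set_printoptions(precision=4,suppress=True)
s=state();O=np.array(s['orientation']);p=np.array(s['position']);print(p,O,s['contact_force'],s['finger_gap'],s['q'])
tip=p+O@[.147,0,.0035];print('tip',tip)
W=np.array([[-.5736,0,.8192],[0,1,0],[-.8192,0,-.5736]])
print('rotvec to go',R.from_matrix(O.T@W).as_rotvec())
k=2;sd=cv2.resize(camera('side')[:,:,::-1],None,fx=2,fy=2,interpolation=cv2.INTER_CUBIC);tp=cv2.resize(camera('top')[:,:,::-1],None,fx=2,fy=2,interpolation=cv2.INTER_CUBIC)
a=proj('side',[tip],sc=2)[0].astype(int);b=proj('top',[tip],sc=2)[0].astype(int);print(a,b,proj('side',[.513,.037,.005],sc=2))
def crop(i,c):
    x,y=max(c[0]-200,0),max(c[1]-220,0);print(x,y);return i[y:y+440,x:x+400]
cv2.imwrite('pics/t3.png',np.hstack([crop(sd,a),crop(tp,b)]))
E
```

```text
time: 8.7
position: [0.5422, 0.032, 0.2172]
orientation: [[-0.621, 0.035, 0.783], [0.033, 0.999, -0.019], [-0.783, 0.014, -0.621]]
contact_force: [0.5, -0.3, -1.5]
finger_gap: 0.0136
grasp_force: 60.0
[0.5422 0.032  0.2172] [[-0.6205  0.035   0.7834]
 [ 0.033   0.9993 -0.0185]
 [-0.7835  0.0144 -0.6213]] [ 0.4599 -0.2792 -1.4693] 0.01359057678933433 [-0.2762 -0.485   2.433   0.5813  0.3647 -2.2619]
tip [0.4537 0.0368 0.0999]
rotvec to go [-0.0195 -0.0593 -0.0325]
[487 417] [501 462] [[536.454  458.6538]]
287 197
301 242
```

View pics/t3.png

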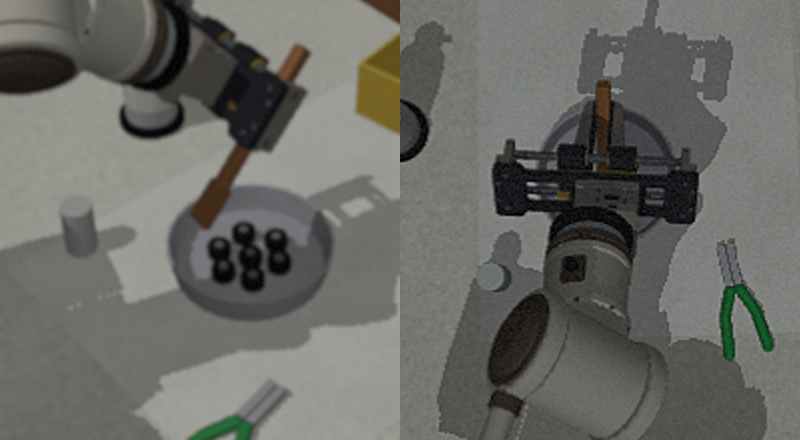

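The side crop (left) shows the blade end at about (205,225), where the model predicts it, hanging over the dish's near side. Joint 5 is close to its limit, so I'll fit the kinematics and pick a tilt and heading with margin.

```bash
cat > kin.py <<'E'
from h import *
from scipy.optimize import least_squares
def rot(q): return R.from_euler('Z',q[0])*R.from_euler('Y',q[1]+q[2])*R.from_euler('Z',q[3])*R.from_euler('Y',q[4])*R.from_euler('Z',q[5])
def fk(q,k):
    x0,h,L1,L2,L3,e,a=k
    A=R.from_euler('Z',q[0]);B=A*R.from_euler('Y',q[1]);C=A*R.from_euler('Y',q[1]+q[2])
    return A.apply([x0,e,h])+B.apply([0,0,L1])+C.apply([a,0,L2])+rot(q).apply([0,0,L3])
D=[([.914,.158,1.597,0,1.386,-.21],[.24810,.51806,.23562]),
([-.649253,.264428,1.469899,0,1.406882,-2.05722],[.554627,-.270485,.238623]),
([-.8968,-.1393,2.074,.9824,.8067,-2.9943],[.5876,-.2547,.2644]),
([-.2762,-.485,2.433,.5813,.3647,-2.2619],[.5422,.032,.2172])]
f=least_squares(lambda k:np.r_[np.concatenate([fk(q,k)-p for q,p in D]),1e-4*k],[0,.35,.4,.35,.25,.12,0])
k=f.x
M=rot(D[1][0]).as_matrix().T@np.array([[-9.86775054e-01,1.62095434e-01,0],[1.62095356e-01,9.86775051e-01,0],[0,0,-1]])  # tool const
lo=np.array([-2.91,-.94,.18,-1.29,.17,-3]);hi=np.array([2.91,2.29,2.7,4.43,2.64,3])
def ik(p,O,q0):
    g=least_squares(lambda q:np.r_[(fk(q,k)-p)*10,((rot(q).as_matrix()@M)-O).ravel()],q0,bounds=(lo,hi));return g.x,g.cost
E
python3 - <<'E'
from kin import *
np.set_printoptions(precision=3,suppress=True)
print('k',k,'res',np.abs(f.fun[:12]).max(),M.round(3))
q0=np.array([-.276,-.485,2.433,.58,.3647,-2.26])
for hd in(150,165,180):
  for th in(38,45,52):
    Rz=R.from_euler('z',hd,degrees=True).as_matrix();t=np.radians(th)
    O=Rz@np.array([[np.cos(t),0,-np.sin(t)],[0,-1,0],[-np.sin(t),0,-np.cos(t)]])
    r=[]
    for T in([-.062,0,.009],[.03,0,.009],[0,.03,.009],[0,-.03,.009],[-.062,0,.09]):
        q,c=ik(np.array([.513,.037,0])+T-O@[.147,0,.0035],O,q0);r.append((np.r_[q,c*1e4]))
    print(hd,th);print(np.array(r))
E
```

```text
k [0.002 0.297 0.386 0.517 0.3   0.12  0.048] res 0.000660609023371117 [[ 0. -1. -0.]
 [ 1.  0.  0.]
 [-0. -0.  1.]]
150 38
[[-0.123 -0.034  2.237 -0.675  0.395 -0.612  0.   ]
 [-0.099  0.195  1.99  -0.67   0.421 -0.602  0.   ]
 [-0.038  0.139  2.056 -0.729  0.446 -0.498  0.   ]
 [-0.173  0.115  2.082 -0.615  0.375 -0.708  0.   ]
 [-0.123 -0.199  2.192 -0.46   0.573 -0.854  0.   ]]
150 45
[[-0.078 -0.091  2.32  -1.064  0.357 -0.209  0.   ]
 [-0.061  0.146  2.076 -1.056  0.371 -0.207  0.   ]
 [ 0.007  0.093  2.135 -1.09   0.415 -0.125  0.   ]
 [-0.139  0.06   2.171 -1.038  0.313 -0.276  0.   ]
 [-0.078 -0.274  2.278 -0.684  0.504 -0.625  0.   ]]
150 52
[[-0.04  -0.146  2.378 -1.29   0.375  0.029 22.541]
 [-0.028  0.104  2.131 -1.29   0.387  0.038 25.293]
 [ 0.047  0.055  2.185 -1.29   0.445  0.089 25.192]
 [-0.112  0.008  2.23  -1.29   0.319 -0.016 28.966]
 [-0.026 -0.335  2.358 -0.983  0.47  -0.319  0.   ]]
165 38
[[-0.171 -0.062  2.264 -0.201  0.284 -1.306  0.   ]
 [-0.137  0.173  2.015 -0.26   0.303 -1.223  0.   ]
 [-0.078  0.113  2.084 -0.379  0.31  -1.063  0.   ]
 [-0.215  0.094 
[... 763 characters left out ...]
 0.   ]
 [-0.121  0.099  2.1    0.26   0.292 -1.916  0.   ]
 [-0.259  0.087  2.113  0.502  0.333 -2.255  0.   ]
 [-0.222 -0.245  2.23   0.275  0.522 -1.987  0.   ]]
180 45
[[-0.249 -0.17   2.388  0.859  0.232 -2.594  0.   ]
 [-0.194  0.091  2.138  0.79   0.193 -2.49   0.   ]
 [-0.137  0.023  2.206  0.634  0.17  -2.295  0.53 ]
 [-0.285  0.009  2.224  0.956  0.246 -2.716  0.   ]
 [-0.249 -0.363  2.342  0.434  0.428 -2.148  0.   ]]
180 52
[[-0.27  -0.261  2.479  1.265  0.209 -3.    11.082]
 [-0.212  0.024  2.219  1.299  0.17  -3.    20.938]
 [-0.174 -0.052  2.296  1.322  0.17  -3.    29.657]
 [-0.297 -0.064  2.299  1.247  0.223 -3.    32.181]
 [-0.283 -0.483  2.456  0.682  0.356 -2.399  0.   ]]
```

```bash
cat > go.py <<'E'
# print tool-frame rows taking the tip to dish-frame points, orientation kept
from h import *
np.set_printoptions(precision=4,suppress=True)
DC=np.array([.513,.037,0]);TT=np.array([.147,0,.0035])
def now(v=1):
    s=state();O=np.array(s['orientation']);p=np.array(s['position']);t=p+O@TT-DC
    if v:print('tip(dish)',t,'F',s['contact_force'],'t',round(s['time'],2),'gap',s['finger_gap'],'q',np.array(s['q']))
    return s,O,p,t
E
python3 - <<'E'
from go import *
s,O,p,t=now()
th=np.radians(40);c,n=np.cos(th),np.sin(th)
W=np.array([[-c,0,n],[0,1,0],[-n,0,-c]])
print('rot',R.from_matrix(O.T@W).as_rotvec())
P=DC+[-.064,0,.05]-W@TT
print('slide in O',O.T@(P-p),'in W',W.T@(P-p))
E
```

```text
tip(dish) [-0.0593 -0.0009  0.0998] F [ 0.6063 -0.3996 -0.9903] t 8.8 gap 0.01344145075283685 q [-0.278  -0.485   2.4332  0.5815  0.3645 -2.2613]
rot [-0.0163  0.2025 -0.0368]
slide in O [0.0444 0.0055 0.0568] in W [0.0318 0.0059 0.0647]
```

```bash
python3 -m crank '{"slide":[[0,0,0],[0,0,0],[0.008,0.0015,0.0162],[0.008,0.0015,0.0162],[0.008,0.0015,0.0162],[0.0078,0.0014,0.0161],[0,0,0]],"delta_rot":[[-0.008,0.1012,-0.0184],[-0.008,0.1012,-0.0184],[0,0,0],[0,0,0],[0,0,0],[0,0,0],[0,0,0]],"jaw":[0,0,0,0,0,0,0]}'
python3 - <<'E'
from go import *
s,O,p,t=now();print(O)
for T in([-.064,0,.022],[-.064,0,.008]):print(O.T@(np.array(T)-t))
im=cv2.resize(camera('side')[:,:,::-1],None,fx=4,fy=4,interpolation=cv2.INTER_CUBIC);a=(proj('side',[DC],sc=4)[0]).astype(int)
cv2.imwrite('pics/t4.png',im[a[1]-300:a[1]+230,a[0]-350:a[0]+350]);print(a-[350,300],proj('side',DC+t,sc=4)-a+[350,300])
E
```

```text
time: 9.68
position: [0.5582, 0.0373, 0.1449]
orientation: [[-0.768, 0.001, 0.64], [0.001, 1.0, 0.001], [-0.64, 0.001, -0.768]]
contact_force: [-0.2, 0.2, -0.6]
finger_gap: 0.0135
grasp_force: 60.0
tip(dish) [-0.0655  0.0005  0.0481] F [-0.1921  0.1949 -0.5722] t 9.68 gap 0.013483951958833253 q [-0.2308 -0.204   2.2969  0.3921  0.3948 -2.1128]
[[-0.7685  0.0007  0.6399]
 [ 0.0014  1.      0.0006]
 [-0.6399  0.0014 -0.7685]]
[ 0.0155 -0.0005  0.021 ]
[ 0.0245 -0.0005  0.0318]
[723 624] [[244.8993 292.1529]]
```

View pics/t4.png

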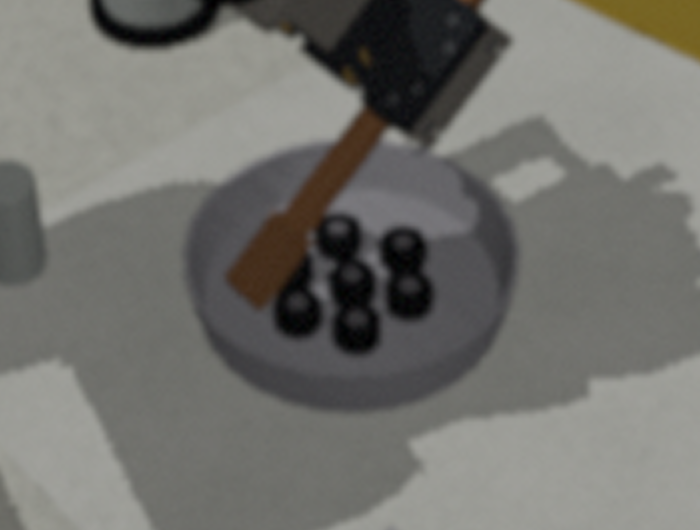

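The blade end is at (244,293) against a predicted (245,292), in the free gap at the dish's near side. I lower it to the floor.

```bash
python3 -m crank '{"slide":[[0.008,-0.0005,0.0105],[0.0075,0,0.0105],[0.0025,0,0.003],[0.0025,0,0.003],[0.002,0,0.0024],[0,0,0]],"delta_rot":[[0,0,0],[0,0,0],[0,0,0],[0,0,0],[0,0,0],[0,0,0]],"jaw":[0,0,0,0,0,0]}'
python3 - <<'E'
from go import *
now()
E
```

```text
time: 10.48
position: [0.5604, 0.038, 0.1094]
orientation: [[-0.766, -0.001, 0.642], [-0.0, 1.0, 0.001], [-0.642, 0.001, -0.766]]
contact_force: [0.1, 0.3, 0.0]
finger_gap: 0.0131
grasp_force: 60.0
tip(dish) [-0.063   0.0009  0.0123] F [0.1374 0.2547 0.0098] t 10.47 gap 0.013080963515910772 q [-0.2287 -0.1145  2.3086  0.5192  0.3007 -2.2474]
```

```bash
python3 -m crank '{"slide":[[0.0013,0,0.0015],[0.0013,0,0.0015],[0,0,0]],"delta_rot":[[0,0,0],[0,0,0],[0,0,0]],"jaw":[0,0,0]}'
python3 - <<'E'
from go import *
now()
E
```

```text
time: 10.85
position: [0.5606, 0.0379, 0.1058]
orientation: [[-0.766, -0.001, 0.643], [-0.001, 1.0, 0.001], [-0.643, 0.001, -0.766]]
contact_force: [-0.4, -0.4, 2.6]
finger_gap: 0.0134
grasp_force: 60.0
tip(dish) [-0.0627  0.0008  0.0086] F [-0.4409 -0.3549  2.5946] t 10.85 gap 0.013359434561894243 q [-0.2286 -0.1046  2.3095  0.5379  0.2908 -2.267 ]
```

```bash
cat >> go.py <<'E'
def rows(t,O,pts,dz0=0.):
    P=np.vstack([[t[0],t[1]],np.array(pts)]);d=np.diff(P,axis=0);d=np.c_[d,np.zeros(len(d))];d[0,2]=dz0
    print('[['+'],['.join(','.join('%.4f'%v for v in r) for r in d@O)+']]')
def arc(a0,a1,n,r=.027): a=np.radians(np.linspace(a0,a1,n+1)[1:]);return np.c_[r*np.cos(a),r*np.sin(a)]
E
python3 - <<'E'
from go import *
s,O,p,t=now(0)
rows(t,O,np.vstack([np.array([[-54,0],[-46,-3],[-38,-9],[-29,-15],[-20,-20],[-13.5,-23.4]])/1000,arc(240,285,3)]),-.0006)
E
```

```text
[[-0.0063,-0.0009,0.0061],[-0.0061,-0.0030,0.0051],[-0.0061,-0.0060,0.0051],[-0.0069,-0.0060,0.0058],[-0.0069,-0.0050,0.0058],[-0.0050,-0.0034,0.0042],[-0.0050,-0.0027,0.0042],[-0.0054,-0.0009,0.0045],[-0.0054,0.0009,0.0045]]
```

```bash
python3 -m crank '{"slide":[[-0.0063,-0.0009,0.0061],[-0.0061,-0.0030,0.0051],[-0.0061,-0.0060,0.0051],[-0.0069,-0.0060,0.0058],[-0.0069,-0.0050,0.0058],[-0.0050,-0.0034,0.0042],[-0.0050,-0.0027,0.0042],[-0.0054,-0.0009,0.0045],[-0.0054,0.0009,0.0045]],"delta_rot":[[0,0,0],[0,0,0],[0,0,0],[0,0,0],[0,0,0],[0,0,0],[0,0,0],[0,0,0],[0,0,0]],"jaw":[0,0,0,0,0,0,0,0,0]}'
python3 - <<'E'
from go import *
s,O,p,t=now();print(O)
rows([.0070,-.0261],O,arc(285,450,11))
rows([0,.027],O,arc(90,270,12))
E
```

```text
time: 11.98
position: [0.6306, 0.011, 0.1048]
orientation: [[-0.766, -0.001, 0.642], [-0.0, 1.0, 0.001], [-0.642, 0.001, -0.766]]
contact_force: [-1.0, -0.1, 0.2]
finger_gap: 0.0135
grasp_force: 60.0
tip(dish) [ 0.0072 -0.0261  0.0077] F [-0.9683 -0.1214  0.1537] t 11.97 gap 0.013547307438939726 q [-0.253   0.0849  2.1241  0.5838  0.2982 -2.3301]
[[-0.7663 -0.001   0.6425]
 [-0.0004  1.      0.0011]
 [-0.6425  0.0006 -0.7663]]
[[-0.0050,0.0027,0.0042],[-0.0043,0.0043,0.0036],[-0.0033,0.0056,0.0028],[-0.0021,0.0065,0.0017],[-0.0007,0.0070,0.0006],[0.0007,0.0070,-0.0006],[0.0021,0.0065,-0.0017],[0.0033,0.0056,-0.0028],[0.0043,0.0043,-0.0036],[0.0050,0.0027,-0.0042],[0.0054,0.0009,-0.0045]]
[[0.0054,-0.0009,-0.0045],[0.0050,-0.0027,-0.0042],[0.0043,-0.0043,-0.0036],[0.0033,-0.0056,-0.0028],[0.0021,-0.0065,-0.0017],[0.0007,-0.0070,-0.0006],[-0.0007,-0.0070,0.0006],[-0.0021,-0.0065,0.0017],[-0.0033,-0.0056,0.0028],[-0.0043,-0.0043,0.0036],[-0.0050,-0.0027,0.0042],[-0.0054,-0.0009,0.0045]]
```

```bash
python3 -m crank '{"slide":[[0.0006,0,0.0008],[0,0,0]],"delta_rot":[[0,0,0],[0,0,0]],"jaw":[0,0]}'; python3 -m crank '{"slide":[[0.0006,0,0.0008],[0,0,0]],"delta_rot":[[0,0,0],[0,0,0]],"jaw":[0,0]}'
```

```text
time: 12.22
position: [0.6311, 0.0109, 0.1048]
orientation: [[-0.765, -0.001, 0.644], [-0.001, 1.0, 0.001], [-0.644, 0.0, -0.765]]
contact_force: [1.5, 1.1, 3.0]
finger_gap: 0.0133
grasp_force: 60.0
time: 12.48
position: [0.6313, 0.0107, 0.1042]
orientation: [[-0.765, -0.001, 0.645], [-0.0, 1.0, 0.0], [-0.645, 0.0, -0.765]]
contact_force: [3.8, 0.4, 4.8]
finger_gap: 0.0133
grasp_force: 60.0
```

```bash
python3 -m crank '{"slide":[[-0.0050,0.0027,0.0042],[-0.0043,0.0043,0.0036],[-0.0033,0.0056,0.0028],[-0.0021,0.0065,0.0017],[-0.0007,0.0070,0.0006]],"delta_rot":[[0,0,0],[0,0,0],[0,0,0],[0,0,0],[0,0,0]],"jaw":[0,0,0,0,0]}'
python3 - <<'E'
from go import *
now()
E
```

```text
time: 13.1
position: [0.6504, 0.0374, 0.1024]
orientation: [[-0.767, -0.002, 0.642], [-0.002, 1.0, 0.001], [-0.642, -0.0, -0.767]]
contact_force: [-0.8, -1.9, 3.2]
finger_gap: 0.0133
grasp_force: 60.1
tip(dish) [0.027  0.0002 0.0054] F [-0.8011 -1.8696  3.1768] t 13.1 gap 0.01330353072778866 q [-0.1833  0.1422  2.0662  0.4563  0.2711 -2.1552]
```

```bash
python3 -m crank '{"slide":[[0.0010,0.0070,-0.0002],[0.0021,0.0065,-0.0017],[0.0033,0.0056,-0.0028],[0.0043,0.0043,-0.0036],[0.0050,0.0027,-0.0042],[0.0054,0.0009,-0.0045]],"delta_rot":[[0,0,0],[0,0,0],[0,0,0],[0,0,0],[0,0,0],[0,0,0]],"jaw":[0,0,0,0,0,0]}'
python3 - <<'E'
from go import *
now()
E
```

```text
time: 13.85
position: [0.6238, 0.0644, 0.1036]
orientation: [[-0.765, -0.001, 0.645], [0.0, 1.0, 0.001], [-0.645, 0.001, -0.765]]
contact_force: [4.0, -0.7, 4.9]
finger_gap: 0.0129
grasp_force: 60.0
tip(dish) [0.0006 0.0274 0.0061] F [ 3.9709 -0.7138  4.8963] t 13.85 gap 0.012893359080860659 q [-0.1315  0.0816  2.1322  0.3579  0.2469 -2.0194]
```

Contact is good at 4.9 N, so I continue to −x and then −y.

```bash
python3 -m crank '{"slide":[[0.0054,-0.0009,-0.0045],[0.0050,-0.0027,-0.0042],[0.0043,-0.0043,-0.0036],[0.0033,-0.0056,-0.0028],[0.0021,-0.0065,-0.0017],[0.0007,-0.0070,-0.0006]],"delta_rot":[[0,0,0],[0,0,0],[0,0,0],[0,0,0],[0,0,0],[0,0,0]],"jaw":[0,0,0,0,0,0]}'
python3 - <<'E'
from go import *
now()
E
```

```text
time: 14.6
position: [0.5952, 0.0381, 0.1019]
orientation: [[-0.767, -0.001, 0.641], [0.002, 1.0, 0.004], [-0.641, 0.004, -0.767]]
contact_force: [1.0, 2.8, 5.4]
finger_gap: 0.0136
grasp_force: 60.1
tip(dish) [-0.0284  0.0014  0.0049] F [0.9509 2.8366 5.401 ] t 14.6 gap 0.0135705233336647 q [-0.2092  0.0037  2.2157  0.5304  0.2735 -2.2444]
```

```bash
python3 -m crank '{"slide":[[-0.0007,-0.0070,0.0006],[-0.0021,-0.0065,0.0017],[-0.0033,-0.0056,0.0028],[-0.0043,-0.0043,0.0036],[-0.0050,-0.0027,0.0042],[-0.0054,-0.0009,0.0045]],"delta_rot":[[0,0,0],[0,0,0],[0,0,0],[0,0,0],[0,0,0],[0,0,0]],"jaw":[0,0,0,0,0,0]}'
python3 - <<'E'
from go import *
now()
E
```

```text
time: 15.35
position: [0.6236, 0.0099, 0.102]
orientation: [[-0.767, -0.001, 0.642], [-0.0, 1.0, 0.001], [-0.642, 0.001, -0.767]]
contact_force: [-1.4, 0.1, 2.9]
finger_gap: 0.0134
grasp_force: 60.0
tip(dish) [ 0.0002 -0.0272  0.005 ] F [-1.3547  0.1276  2.8841] t 15.35 gap 0.013373773347958645 q [-0.2597  0.0734  2.1434  0.6075  0.295  -2.3592]
```

```bash
python3 -m crank '{"slide":[[-0.0050,0.0009,0.0050],[-0.0050,0.0027,0.0042],[-0.0043,0.0043,0.0036],[-0.0033,0.0056,0.0028],[-0.0021,0.0065,0.0017],[-0.0007,0.0070,0.0006]],"delta_rot":[[0,0,0],[0,0,0],[0,0,0],[0,0,0],[0,0,0],[0,0,0]],"jaw":[0,0,0,0,0,0]}'
python3 - <<'E'
from go import *
now()
E
```

```text
time: 16.1
position: [0.6513, 0.0373, 0.1024]
orientation: [[-0.765, -0.001, 0.644], [-0.001, 1.0, 0.001], [-0.644, -0.0, -0.765]]
contact_force: [-0.0, -1.7, 2.7]
finger_gap: 0.0132
grasp_force: 60.1
tip(dish) [0.028  0.0001 0.0051] F [-0.0124 -1.7145  2.6566] t 16.1 gap 0.01322889207418003 q [-0.183   0.1439  2.0654  0.4607  0.2681 -2.1593]
```

```bash
python3 -m crank '{"slide":[[0.0007,0.0070,-0.0006],[0.0021,0.0065,-0.0017],[0.0033,0.0056,-0.0028],[0.0043,0.0043,-0.0036],[0.0050,0.0027,-0.0042],[0.0054,0.0009,-0.0045],[0.0054,-0.0009,-0.0045],[0.0050,-0.0027,-0.0042],[0.0043,-0.0043,-0.0036],[0.0033,-0.0056,-0.0028],[0.0021,-0.0065,-0.0017],[0.0007,-0.0070,-0.0006]],"delta_rot":[[0,0,0],[0,0,0],[0,0,0],[0,0,0],[0,0,0],[0,0,0],[0,0,0],[0,0,0],[0,0,0],[0,0,0],[0,0,0],[0,0,0]],"jaw":[0,0,0,0,0,0,0,0,0,0,0,0]}'
python3 -m crank '{"slide":[[-0.0007,-0.0070,0.0006],[-0.0021,-0.0065,0.0017],[-0.0033,-0.0056,0.0028],[-0.0043,-0.0043,0.0036],[-0.0050,-0.0027,0.0042],[-0.0054,-0.0009,0.0045],[-0.0050,0.0009,0.0048],[-0.0050,0.0027,0.0042],[-0.0043,0.0043,0.0036],[-0.0033,0.0056,0.0028],[-0.0021,0.0065,0.0017],[-0.0007,0.0070,0.0006]],"delta_rot":[[0,0,0],[0,0,0],[0,0,0],[0,0,0],[0,0,0],[0,0,0],[0,0,0],[0,0,0],[0,0,0],[0,0,0],[0,0,0],[0,0,0]],"jaw":[0,0,0,0,0,0,0,0,0,0,0,0]}'
python3 - <<'E'
from go import *
s,O,p,t=now()
im=cv2.resize(camera('side')[:,:,::-1],None,fx=4,fy=4,interpolation=cv2.INTER_CUBIC);a=(proj('side',[DC],sc=4)[0]).astype(int)
cv2.imwrite('pics/t5.png',im[a[1]-300:a[1]+230,a[0]-350:a[0]+350]);print(a-[350,300],proj('side',DC+t,sc=4)-a+[350,300])
# dish-frame starting places in this crop
r=.0355;S=np.array([[0,0]]+[[r*np.cos(x),r*np.sin(x)] for x in np.radians(np.arange(0,360,60))])
print(proj('side',np.c_[S,np.full(7,.02)]+DC,sc=4)-a+[350,300])
E
```

```text
time: 17.6
position: [0.5951, 0.0379, 0.1012]
orientation: [[-0.767, -0.001, 0.641], [0.002, 1.0, 0.003], [-0.641, 0.004, -0.767]]
contact_force: [0.4, 2.6, 4.8]
finger_gap: 0.0135
grasp_force: 60.1
time: 19.1
position: [0.6511, 0.0374, 0.1019]
orientation: [[-0.765, -0.001, 0.644], [-0.001, 1.0, 0.001], [-0.644, -0.0, -0.765]]
contact_force: [0.2, -1.7, 1.6]
finger_gap: 0.0132
grasp_force: 60.1
tip(dish) [0.0279 0.0002 0.0046] F [ 0.215  -1.686   1.5931] t 19.1 gap 0.013211005313277818 q [-0.1831  0.1447  2.0658  0.4626  0.2671 -2.1612]
[723 624] [[391.6742 270.3489]]
[[350.1323 273.5412]
 [403.2587 243.2946]
 [340.4059 226.3607]
 [286.813  256.1118]
 [295.4272 304.6925]
 [360.3174 322.9576]
 [414.5325 291.2767]]
```

View pics/t5.png

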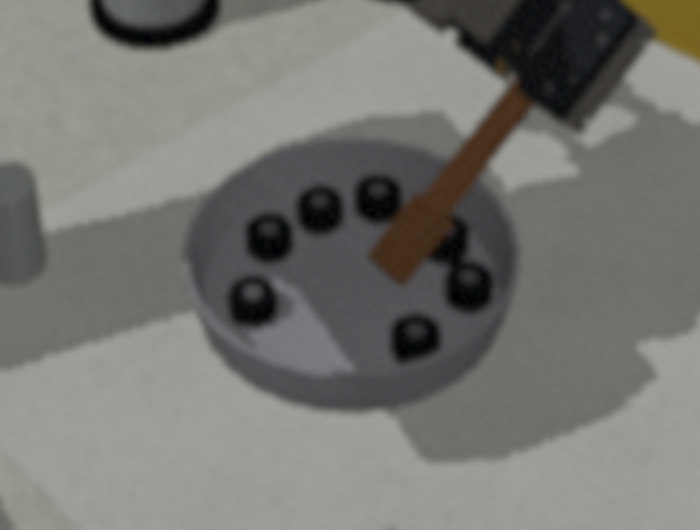

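All seven spacers are in the dish and well away from their starting places (about 20 mm or more). I lift, level the paddle, and go back over the rest.

```bash
python3 -m crank '{"slide":[[-0.0064,0,-0.0077],[-0.0193,0,-0.023],[-0.0257,0,-0.0306],[-0.0193,0,-0.023],[0,0,0],[0,0,0],[0,0,0],[0,0,0],[0,0,0],[0,0,0]],"delta_rot":[[0,0,0],[0,0,0],[0,0,0],[0,0,0],[0,0.14,0],[0,0.14,0],[0,0.14,0],[0,0.14,0],[0,0.14,0],[0,0,0]],"jaw":[0,0,0,0,0,0,0,0,0,0]}'
python3 - <<'E'
from go import *
s,O,p,t=now()
W=np.array([[-.985,.174,0],[.174,.985,0],[0,0,-1]])
print('rot',R.from_matrix(O.T@W).as_rotvec(),'slide',O.T@(np.array([.5751,-.2712,.2])-p))
E
```

```text
time: 20.4
position: [0.6513, 0.0367, 0.2103]
orientation: [[-1.0, -0.0, -0.003], [-0.0, 1.0, 0.0], [0.003, 0.0, -1.0]]
contact_force: [-0.4, -0.7, -1.6]
finger_gap: 0.0133
grasp_force: 60.0
tip(dish) [-0.0087 -0.0003  0.2072] F [-0.4003 -0.6607 -1.6414] t 20.4 gap 0.013345218026641039 q [-0.1285  0.3763  1.3875  0.      1.3807 -1.6996]
rot [ 0.0002 -0.0028  0.1751] slide [ 0.0762 -0.3079  0.0104]
```

```bash
python3 -m crank '{"slide":[[0.005,-0.02,0],[0.0085,-0.036,0],[0.0105,-0.042,0],[0.0105,-0.042,0],[0.0105,-0.042,0],[0.0105,-0.042,0],[0.0105,-0.042,0],[0.007,-0.028,0],[0.003,-0.0139,0],[0,0,0],[0,0,0],[0,0,0]],"delta_rot":[[0,0,0],[0,0,0],[0,0,0],[0,0,0],[0,0,0],[0,0,0],[0,0,0],[0,0,0],[0,0,0.0875],[0,0,0.0876],[0,0,0],[0,0,0]],"jaw":[0,0,0,0,0,0,0,0,0,0,0,0]}'
python3 - <<'E'
from go import *
s,O,p,t=now()
W=np.array([[-.985,.174,0],[.174,.985,0],[0,0,-1]])
print('rot',R.from_matrix(O.T@W).as_rotvec(),'slide',O.T@(np.array([.5751,-.2712,.0457])-p))
im=camera('wrist')[:,:,::-1].copy();cv2.imwrite('pics/w6.png',cv2.resize(im,(800,600),interpolation=cv2.INTER_CUBIC))
k=800/560;ax=np.array([[-.045,0,-.0035],[.107,0,0.0],[.151,0,0]])+[0,0,0.]
print('pred handle/junction/blade end (top face)',proj('wrist',p+ax@O.T,s,k))
E
```

```text
time: 21.9
position: [0.5739, -0.271, 0.2115]
orientation: [[-0.985, 0.172, -0.002], [0.172, 0.985, 0.0], [0.002, -0.0, -1.0]]
contact_force: [-0.4, 0.0, 0.0]
finger_gap: 0.0136
grasp_force: 60.0
tip(dish) [-0.084  -0.2827  0.2083] F [-0.3695  0.0174  0.037 ] t 21.9 gap 0.01357551658394749 q [-0.6308  0.3297  1.4439 -0.001   1.3695 -2.0286]
rot [-0.0002 -0.0018  0.002 ] slide [-0.0016  0.0001  0.1658]
pred handle/junction/blade end (top face) [[ 404.1833  541.2959]
 [ 403.9638   41.7065]
 [ 403.8702 -160.206 ]]
```

View pics/w6.png

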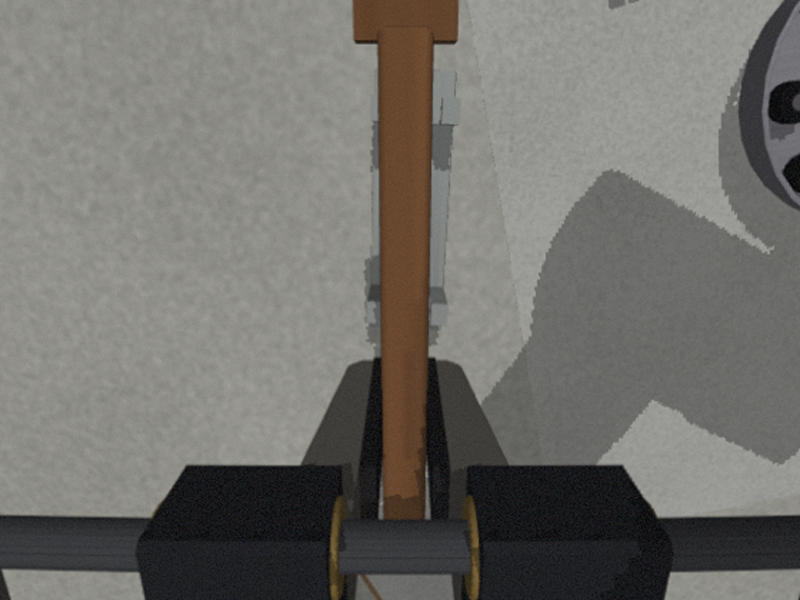

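The wrist view shows the paddle level above the rest and running along it, with the handle end at (404,521) and the blade step at (405,35). It has turned slightly blade-up in the grip, so I correct about 0.025 rad and lower it.

```bash
python3 -m crank '{"slide":[[-0.0016,0,0.03],[0,0,0.045],[0,0,0.045],[0,0,0.03],[0,0,0.01],[0,0,0.004],[0,0,0]],"delta_rot":[[0,-0.025,0],[0,0,0],[0,0,0],[0,0,0],[0,0,0],[0,0,0],[0,0,0]],"jaw":[0,0,0,0,0,0,0]}'
```

```text
time: 22.82
position: [0.5769, -0.2706, 0.0464]
orientation: [[-0.985, 0.173, 0.017], [0.173, 0.985, -0.001], [-0.017, 0.002, -1.0]]
contact_force: [-8.2, 2.1, -3.3]
finger_gap: 0.0136
grasp_force: 60.0
```

```bash
python3 -m crank '{"slide":[[0,0,0],[0,0,0]],"delta_rot":[[0,0,0],[0,0,0]],"jaw":[0,0]}'
python3 - <<'E'
from go import *
s,O,p,t=now()
im=cv2.resize(camera('side')[:,:,::-1],None,fx=4,fy=4,interpolation=cv2.INTER_CUBIC);a=(proj('side',[[.54,-.264,.04]],sc=4)[0]).astype(int)
cv2.imwrite('pics/t7.png',im[a[1]-280:a[1]+280,a[0]-380:a[0]+380]);print(a-[380,280])
E
```

```text
time: 23.08
position: [0.577, -0.2706, 0.0467]
orientation: [[-0.985, 0.173, 0.017], [0.173, 0.985, -0.001], [-0.017, 0.002, -1.0]]
contact_force: [-6.7, 1.4, -4.2]
finger_gap: 0.0132
grasp_force: 60.0
tip(dish) [-0.0808 -0.2822  0.0406] F [-6.6743  1.3599 -4.1898] t 23.07 gap 0.013236276598905495 q [-0.6323  0.506   1.5601  0.0107  1.061  -2.0348]
[1170  940]
```

View pics/t7.png

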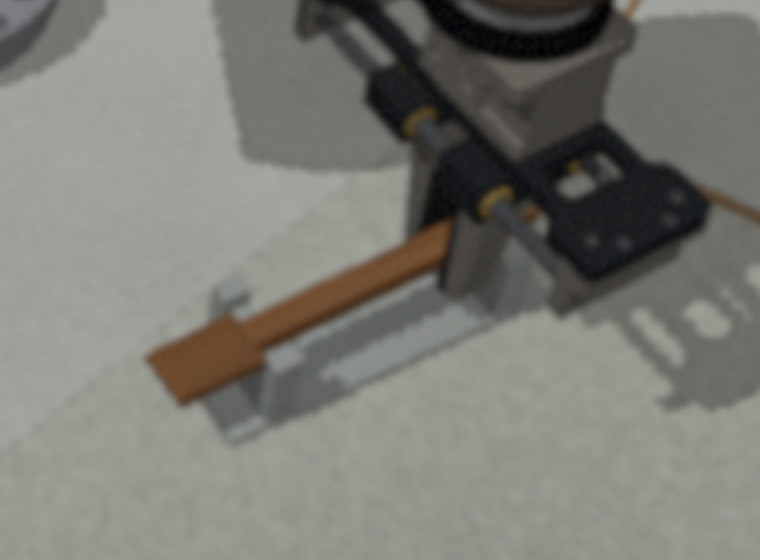

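```bash
python3 -m crank '{"slide":[[0.002,0,0],[0.002,0,0],[0,0,0]],"delta_rot":[[0,0,0],[0,0,0],[0,0,0]],"jaw":[0,0,0]}'
```

```text
time: 23.5
position: [0.5762, -0.2717, 0.0485]
orientation: [[-0.985, 0.173, 0.025], [0.173, 0.985, -0.006], [-0.026, -0.001, -1.0]]
contact_force: [0.2, 0.3, -0.6]
finger_gap: 0.0136
grasp_force: 60.0
```

```bash
python3 -m crank '{"slide":[[0.001,0,0.001],[0.001,0,0.001],[0,0,0.0005],[0,0,0]],"delta_rot":[[0,0,0],[0,0,0],[0,0,0],[0,0,0]],"jaw":[0,0,0,0]}'
```

```text
time: 24.0
position: [0.5739, -0.2709, 0.0457]
orientation: [[-0.985, 0.173, 0.023], [0.173, 0.985, -0.004], [-0.024, -0.0, -1.0]]
contact_force: [-1.3, 0.5, 5.4]
finger_gap: 0.0133
grasp_force: 60.0
```

```bash
python3 -m crank '{"slide":[[0,0,-0.001],[0,0,0],[0,0,0],[0,0,0],[0,0,0],[0,0,-0.02],[0,0,-0.05],[0,0,-0.06],[0,0,-0.05],[0,0,-0.02],[0,0,0],[0,0,0]],"delta_rot":[[0,0,0],[0,0,0],[0,0,0],[0,0,0],[0,0,0],[0,0,0],[0,0,0],[0,0,0],[0,0,0],[0,0,0],[0,0,0],[0,0,0]],"jaw":[0.02,0.03,0.045,0.05,0.05,0.05,0.05,0.05,0.05,0.05,0.05,0.05]}'
python3 - <<'E'
from go import *
s,O,p,t=now()
im=camera('wrist')[:,:,::-1].copy();sd=camera('side')[:,:,::-1]
w=cv2.resize(im,(440,330));a=cv2.resize(sd,None,fx=2,fy=2,interpolation=cv2.INTER_CUBIC)
c=(proj('side',[[.513,-.1,.03]],sc=2)[0]).astype(int);print(c)
c=a[max(c[1]-165,0):,max(c[0]-180,0):][:330,:360]
w=cv2.copyMakeBorder(w,0,max(0,c.shape[0]-330),0,0,0);cv2.imwrite('pics/f8.png',np.hstack([w,cv2.copyMakeBorder(c,0,330-c.shape[0],0,0,0)]))
import pickle;pickle.dump(s,open('s8.pkl','wb'))
E
```

```text
time: 25.5
position: [0.5677, -0.2692, 0.2427]
orientation: [[-0.985, 0.173, 0.019], [0.173, 0.985, -0.001], [-0.019, 0.002, -1.0]]
contact_force: [0.0, 0.5, -0.8]
finger_gap: 0.0497
grasp_force: 0.0
tip(dish) [-0.0899 -0.2807  0.2365] F [ 0.0488  0.5388 -0.7739] t 25.5 gap 0.04966392996533653 q [-0.6398  0.2776  1.4459  0.0105  1.4025 -2.0383]
[625 520]
```

View pics/f8.png

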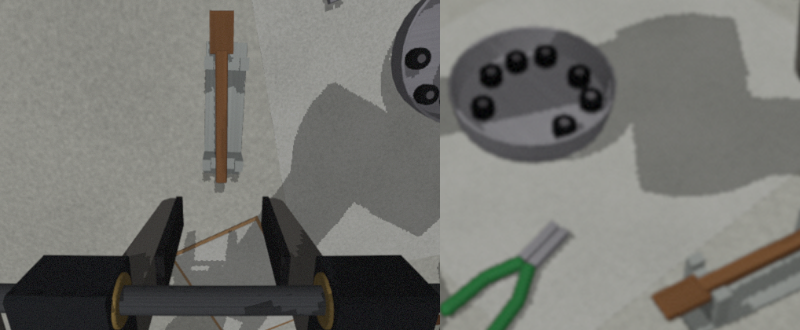

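The wrist view shows the paddle in both notches, with its handle end at (221,182) and blade end at (221,11). The side crop shows seven spacers in the dish, and the pliers have not moved. I check the paddle's place numerically.

Run:
```python
from go import *
import pickle;s=pickle.load(open('s8.pkl','rb'));k=440/560
b=hit('wrist',221.3,11,.046,s,k);h=hit('wrist',221,182.5,.049,s,k)
d=(b-h)[:2];L=np.linalg.norm(d);d/=L;o=((b[:2]-.116*d)+(h[:2]+.08*d))/2
print(L,o,'moved along/across start axis',(o-[.5403,-.2645])@np.array([[-.9847,-.1745],[.1745,-.9847]]),'yaw',np.arctan2(d[1],d[0])-np.arctan2(.1745,-.9847))
im0=camera('side');q=[('L cheek',)]
for u,v in[(483,100),(490,70),(516,58),(546,51),(579,72),(592,95),(565,121)]:
    P=hit('side',u-440+625-180,v+520-165,.02,None,2)-DC;print(P[:2],np.hypot(*P[:2]))
```

```text
0.19363450407921362 [ 0.5395 -0.2651] moved along/across start axis [0.0007 0.0007] yaw -0.0016675257411278288
[-0.0444  0.0238] 0.05040053063100941
[-0.0123  0.0549] 0.05623138176127513
[0.0204 0.0522] 0.056050611754091116
[0.0522 0.0406] 0.06616408466838677
[ 0.0589 -0.0065] 0.05930474642810928
[ 0.0474 -0.041 ] 0.06266389651462882
[ 0.0023 -0.0518] 0.05186682633542585
```

```bash
python3 -c "
from cell import *
print(job_done())"
```

```text
the job is handed in; nothing more can be done
None
```

I pressed the cap down and let it up, stirred just over two anticlockwise turns, and laid the paddle back within about 1 mm of where it lay. All seven spacers are in the dish, each about 20 mm or more from any starting place. I handed the job in at about 26 s, but no verdict was returned.

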